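# Latch the quick-hitch hook on the test pin and prove it

### The job

Take the quick-hitch hook by its upright lug and, low over the base plate, push its mouth onto the headed pin until the pin's play is taken up and it bottoms firmly in the hook (12 to 20 N) and the sprung latch has flipped shut behind it. Then tug the hook back with the same force to prove that the latch holds, and leave it lying flat on the plate, let go, with the pin locked in. Never load the pin with more than 25 N, and leave the oil can, the spanner and the bush tin where they are.

Things in the scene. Friction and masses are not known exactly. Their poses are not given: they have to be found in the camera images.
- hook: quick-hitch hook, dark steel, 0.45 kg, lying flat: fork of 14 mm round bar, then a shank 18 wide, 14 high with an eye at its end. Origin: underside, below the centre of the seat (half circle, radius 9.5), where the pin's axis stands when fully home. x points out of the mouth (push along +x), z up. Jaw tips reach x = 50, eye x = -135, width y = -34 to 30 mm. Straight jaw: inner side y = 9.5 mm
- seat (a point): centre of the hook's seat, 7 mm above the hook's underside; hook axes. A hook that scrapes on the plate while it is pushed loses up to 6 N of the push to friction, which the pin does not feel: carry it 2 to 4 mm above the plate
- grip (a point): point in the grip lug, 55 mm behind the seat centre (hook -x), 40 mm above the underside. The lug is an upright block on the shank, 34 mm long (hook x) and 16 mm thick (hook y: close the fingers along this); its top is 58 mm above the underside. Hook axes
- latch (a joint): sprung latch, a 24 mm steel finger across the mouth, hinged on a boss (radius 5) at hook x = 31, y = -15 mm: 0 = shut (slanting inward, tip 5 mm past the mouth's middle; a stop keeps it from opening outward), 1.0 = folded inward. The entering pin folds it in against its spring (5 to 12 N of push) and it snaps back to 0 some 2 to 7 mm before the pin is home
- latch_tip (a point): free end of the latch, 7 mm above the hook's underside
- pin: upright steel pin in a slot of a grey base plate bolted to the bench (10 mm thick; it reaches 155 mm or more this side of the pin, 39 or more beyond, 55 mm to each side). Origin: pin axis, plate top; x along the plate, away from the robot. Diameter 16 mm, 26 mm clear height below a 30 mm wide, 8 mm thick head, so the hook cannot drop over it: it is slid on from the side along +x
- pin_mid (a point): point on the pin's axis 7 mm above the plate. The pin has play: it slides along its slot (its x) against 2.5 N of friction, up to 16 mm in all, from stop to stop; where in the slot it stands at first differs. Loads above 2.5 N are reached only at a stop: far end when pushing, near end when tugging. Tugged, the shut latch meets the pin 7 to 12 mm short of home
- oil_can: green oil can with a long spout, 64 x 102 x 147 mm, standing on the bench; origin under its middle; a bystander
- spanner: steel open-ended spanner, 36 x 194 x 6 mm, lying beyond the stand; a bystander
- bush_tin: open grey tin of bushes, 74 mm wide, 54 mm high, standing on the bench; a bystander

How it is judged:
By the outcome, as a careful person would: the job done as asked, in the order asked, and still so for the second after the job is handed in, with the robot touching nothing.
It also fails if it takes over 72 s, if anything falls off the work surface, if the arm or the gripper's body presses on something with over 40 N, if the wrist force passes 120 N, or if a joint passes its speed limit or range.

### The arm

A 7-joint arm with a two-finger parallel gripper is mounted at the origin on a cart in front of the work surface, level with it; the furniture and walls round the work are solid. World frame = base frame: x ahead of the robot, y to its left, z up, the work surface at z = 0. Lengths are in m, angles in degrees, forces in N, time in s.
With the tool pointing down it reaches from about 0.425 to 0.875 m from the base axis. Payload 4.7 kg.
Tool frame: the origin (TCP) lies on the centre line of the jaws, within the pads' length; the fingertips stand 11 mm ahead of it and the grasp point (between the pads) lies 8 mm behind it (finger_overhang is the x of the fingertips in the tool frame, in m); x points along the fingers, z is the direction in which the jaws open and shut, and the axes are right-handed (so a half turn about x gives the same grasp; the last joint's range is limited). The gripper opens to 87 mm and grips with 3 to 60 N. Pads are 19 mm wide; open, the fingers measure 117 mm over their backs; the gripper's body (75 mm by 190 mm) begins 51 mm behind the grasp point.
Start: joints at [-68.978, 18.392, -4.016, 83.108, 1.295, 78.541, -3.26], TCP at [0.225, 0.61, 0.234] pointing down, gripper open.
Joint ranges: [-163.93, 163.93], [-17.29, 119.83], [-79.2, 71.16], [3.27, 140.29], [-89.18, 269.18], [5.43, 117.66], [-154.24, 154.24]. Speed limits (degrees/s): [147.25, 147.25, 180, 180, 180, 180, 180].

### API

Orientations are given as [roll, pitch, yaw] about the fixed x, y, z axes, in that order (R = Rz(yaw) Ry(pitch) Rx(roll)).
In Python, from cell import get_obs, read_camera, sign_off, cut_out, finger_overhang gives the robot as it stands.
- The arm moves only by the tool servo_tool, never from a script. Its argument "rows" is one flat list of numbers, 5 for each row, row after row: the shift along the world's x, y, z in mm, then the turn about the world's z in degrees, then the closure, from 0 (fully open) to 1 (shut). A call has 1 to 10 rows; each row is the pose to reach, as a shift and turn from the pose commanded when the call began; what a row does not reach only later rows make up. A row lasts 1/12 s, in which the tool goes at most 41.7 mm and 7.16 degrees, less where a joint would pass 70% of its speed; a pose out of reach is approached as far as the arm can. A call with a gripper value outside its range is refused whole. The fingers move at their own pace and stop on an object; "force" is the grip in N (left out, the last holds). Time passes only in rows, so rows that repeat a pose let the fingers close. It gives the time, the measured TCP pose, the force and the opening at its end, in the units of the state.
- get_obs(): the state, without advancing time (a new reading comes with each control period).
- read_camera(name): name is "scene" or "side" or "wrist"; returns a dict with "frame" (400x640x3 uint8, blue, green, red), "range_z" (400x640 float32, m along the optical axis (not along the pixel's ray), 0 where there is no reading), "intrinsics" (3x3 intrinsics, pixels), "cam_to_world" (4x4, takes a point from camera to world coordinates); the wrist camera has in their place "tool_from_camera" (4x4, takes a point from camera to tool coordinates, whose origin is the TCP and whose axes are the tool frame's). Camera axes: x right, y down, z forward; pixel columns grow to the right and rows downward; lengths in m; the calibration is good to about 2 mm. A picture is of the moment at which its call begins: read the wrist's pose just before it.
- sign_off(): hands the job in, once; it reports no verdict.
Trained networks look in a picture, given as the dict that the camera call returned (one of the last four; its "shot" number tells which), for a name from the list of things; names that differ only in an ending like _2 or _b are one class to them, and where a whole thing is asked for, a point or a joint stands for the part that bears it (a point fixed in the world has none). Each returns a list of dicts, best first, with "score" (0 to 1); they miss things now and then, are a little off and sometimes report something else, mostly with a low value. They report only what shows in the picture. A call takes as long as a camera call.
- cut_out(name, picture): "pixels" (400x640 bool, what is visible of it) and "extent" ([centre column, centre row, width, height] in pixels, round what is visible of it).
The state is a dict: "time_s": time; "qpos": joint angles; "joint_velocities": joint speeds; "effort": joint torques, N m; "tool_pos": TCP position; "tool_rot": TCP orientation; "force": force on the tool from outside, world axes, zero at the start; "wrist_torque": the same for the moment, N m; "grip_width": finger opening in m.
Only numpy, scipy, OpenCV 4.12 (cv2) and the standard library are available. Lean on these libraries where they do the work, as an engineer would, in place of code of your own. Each camera call takes 0.05 s, during which the arm holds its last target.

## Working session

There is one attempt and no reset: what is moved stays moved. The work goes in short steps, Python scripts to look and compute and a tool call to move; the robot and the scene stay as the last step left them, time stands still between calls to the robot, and variables do not carry over. Pictures are saved under pics/ and viewed, and the job is handed in when it is done.

Besides the shell and the picture viewer there is one more tool, called as a command line: name --argument value ..., lists and objects as JSON in quotes. servo_tool: Moves the arm, as the interface text tells. Its arguments: {"type":"object","properties":{"rows":{"type":"array"},"force":{"type":"number"}},"required":["rows"]}

```bash
ls; mkdir -p pics; cat > h.py <<'E'
import numpy as np, cv2
from cell import *
def pts(d,mask,T=None):
    K=d["intrinsics"];v,u=np.where(mask&(d["range_z"]>0));z=d["range_z"][v,u]
    p=np.c_[(u-K[0,2])/K[0,0]*z,(v-K[1,2])/K[1,1]*z,z]
    T=d["cam_to_world"] if T is None else T
    return p@T[:3,:3].T+T[:3,3]
E
python3 - <<'E'
from h import *
o=get_obs();print(o["time_s"],o["tool_pos"],o["tool_rot"],o["force"],o["grip_width"])
for n in ["scene","side"]:
    d=read_camera(n);cv2.imwrite(f"pics/{n}0.png",d["frame"])
    for k in ["hook","pin"]:
        for r in cut_out(k,d)[:2]:
            p=pts(d,r["pixels"]);print(n,k,r["score"],r["extent"],p.min(0).round(3) if len(p) else 0,p.max(0).round(3) if len(p) else 0,np.median(p,0).round(3) if len(p) else 0)
E
```

```text
pics
0.0 [0.22445934 0.60944113 0.2324711 ] [-176.82532913   89.89082309 -107.03683669] [-0.01708496 -0.15191752 -0.75289745] 0.08708119475201243
scene hook 0.82 [364.9, 301.8, 54.5, 61.7] [ 0.418 -0.303 -0.019] [ 0.603 -0.227  0.059] [ 0.497 -0.277  0.011]
scene pin 0.5 [313.5, 216.6, 9.0, 16.8] [ 0.62  -0.028  0.007] [ 0.647 -0.     0.046] [ 0.631 -0.016  0.04 ]
scene pin 0.17 [366.8, 302.0, 51.0, 62.4] [ 0.418 -0.303 -0.016] [ 0.602 -0.224  0.059] [ 0.5   -0.277  0.011]
side hook 0.56 [359.4, 150.5, 60.1, 27.8] [ 0.42  -0.334 -0.005] [ 0.602 -0.223  0.062] [ 0.512 -0.267  0.013]
side pin 0.63 [324.1, 204.5, 8.4, 19.0] [ 0.618 -0.061  0.007] [0.65  0.004 0.048] [ 0.636 -0.008  0.041]
```

```bash
python3 - <<'E'
import cv2
a=cv2.imread("pics/scene0.png")[130:370,150:470];b=cv2.imread("pics/side0.png")[90:330,200:520]
cv2.imwrite("pics/a0.png",cv2.resize(a,None,fx=2.4,fy=2.4));cv2.imwrite("pics/b0.png",cv2.resize(b,None,fx=2.4,fy=2.4))
E
```

```text
(no output)
```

View pics/a0.png

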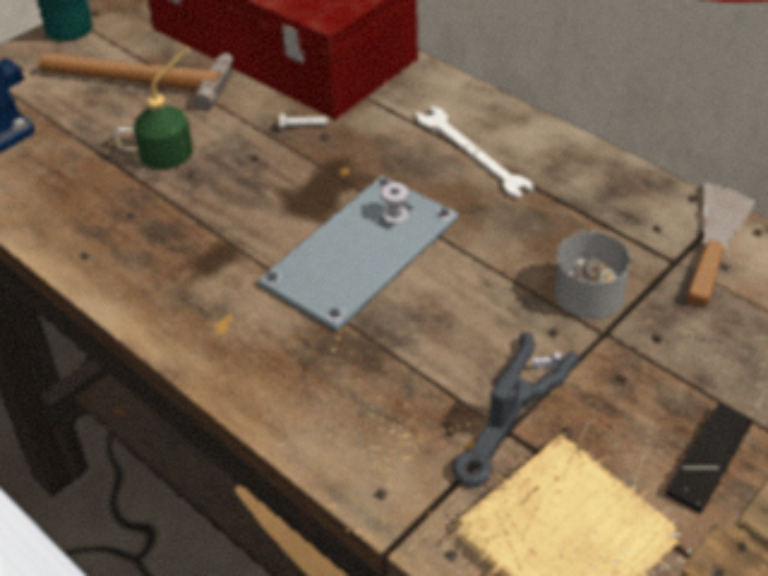

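View pics/b0.png

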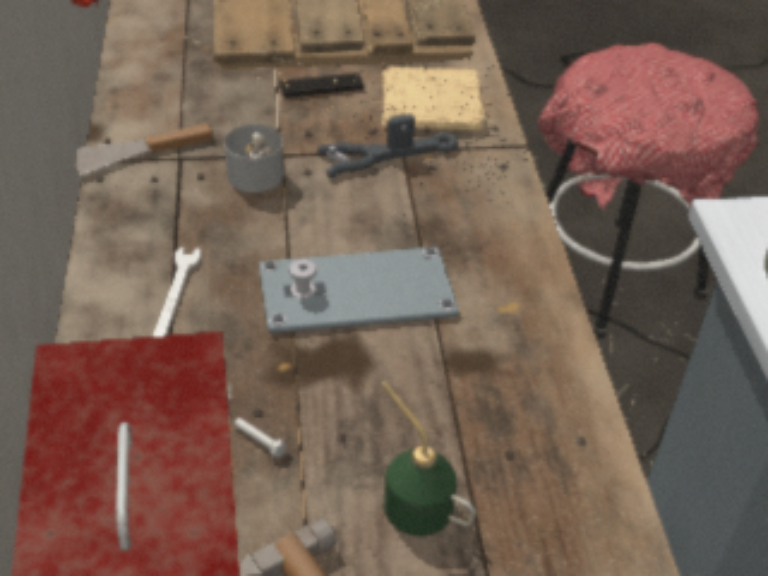

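```bash
python3 - <<'E'
from h import *
from scipy.spatial.transform import Rotation as R
o=get_obs();M=R.from_euler('xyz',o["tool_rot"],degrees=True).as_matrix();print(M.round(3))
for n in ["scene","side"]:
    d=read_camera(n)
    r=cut_out("hook",d)[0];p=pts(d,r["pixels"])
    L=p[(p[:,2]>.03)];print(n,"lug",len(L),L.mean(0).round(3),L.min(0).round(3),L.max(0).round(3))
    q=p[(p[:,2]<.025)&(p[:,2]>0.004)][:,:2];c=q.mean(0);u,s,vt=np.linalg.svd(q-c);print(c.round(3),np.degrees(np.arctan2(vt[0,1],vt[0,0])), )
    for k in ["oil_can","bush_tin"]:
        r=cut_out(k,d)
        if r: p=pts(d,r[0]["pixels"]);print(k,r[0]["score"],np.percentile(p,2,0).round(3),np.percentile(p,98,0).round(3))
    # plate: z~10mm
    pp=pts(d,np.ones((400,640),bool));m=(abs(pp[:,2]-.010)<.004)&(abs(pp[:,0]-.56)<.16)&(abs(pp[:,1])<.1)
    print("plate",m.sum(),np.percentile(pp[m],[1,99],axis=0).round(3), cv2.minAreaRect((pp[m][:,:2]*1000).astype(np.float32)))
E
```

```text
[[-0.    -0.938  0.345]
 [-0.001  0.345  0.938]
 [-1.    -0.    -0.001]]
scene lug 162 [ 0.492 -0.275  0.049] [ 0.478 -0.283  0.03 ] [ 0.513 -0.263  0.058]
[ 0.513 -0.274] -170.76496307959437
oil_can 0.56 [ 0.511  0.244 -0.001] [0.57  0.309 0.099]
bush_tin 0.86 [ 0.648 -0.274 -0.002] [ 0.721 -0.202  0.053]
plate 2071 [[ 0.471 -0.075  0.006]
 [ 0.676  0.038  0.013]] ((573.8679809570312, -17.743301391601562), (210.73635864257812, 112.42444610595703), 3.9253623485565186)Traceback (most recent call last):
  File "<stdin>", line 6, in <module>
IndexError: list index out of range
```

servo_tool --rows '[23,-31,0,3,0,46,-62,0,6,0,69,-93,0,9,0,92,-124,0,12,0,115,-155,0,15,0,138,-186,0,18,0,161,-217,0,21,0,184,-248,0,24,0,207,-279,0,27,0,230,-310,0,29,0]'

```text
time_s: 1.43
tool_pos: [0.4555, 0.2983, 0.234]
tool_rot: [-51.1, 89.9, 47.9]
force: [0.3, 0.3, -0.5]
grip_width: 0.087
```

servo_tool --rows '[4,-38,0,0,0,8,-76,0,0,0,12,-114,0,0,0,16,-152,0,0,0,20,-190,0,0,0,24,-228,0,0,0,26,-266,0,0,0,28,-304,0,0,0,30,-342,0,0,0,30,-380,0,0,0]'

```text
time_s: 2.27
tool_pos: [0.4846, -0.0819, 0.234]
tool_rot: [-79.8, 89.9, 19.0]
force: [0.7, 0.3, -0.2]
grip_width: 0.0868
```

servo_tool --rows '[0,-38,0,0,0,0,-76,0,0,0,0,-114,0,0,0,0,-150,0,0,0,0,-180,0,0,0,0,-195,0,0,0,0,-195,0,0,0,0,-195,0,0,0]'

```text
time_s: 2.93
tool_pos: [0.4843, -0.2755, 0.2335]
tool_rot: [30.1, 90.0, 128.8]
force: [0.6, 0.3, -0.6]
grip_width: 0.0868
```

```bash
cat >> h.py <<'E'
from scipy.spatial.transform import Rotation as R
def wrist():
    o=get_obs();T=np.eye(4);T[:3,:3]=R.from_euler('xyz',o["tool_rot"],degrees=True).as_matrix();T[:3,3]=o["tool_pos"]
    d=read_camera("wrist");return o,d,T@d["tool_from_camera"]
E
python3 - <<'E'
from h import *
o,d,T=wrist();print(o["time_s"],o["tool_pos"],o["tool_rot"],o["force"]);print(d["tool_from_camera"].round(3))
cv2.imwrite("pics/w1.png",d["frame"])
for k in ["hook","grip","latch","pin"]:
    for r in cut_out(k,d)[:2]:
        p=pts(d,r["pixels"],T);print(k,r["score"],r["extent"],np.percentile(p,2,0).round(3),np.percentile(p,98,0).round(3))
E
```

```text
2.9333 [ 0.4843252  -0.27548375  0.23354449] [ 30.09931638  89.97857199 128.76950072] [ 0.57891404  0.27979569 -0.56133973]
[[ 0.    -0.276  0.961 -0.15 ]
 [ 0.    -0.961 -0.276  0.076]
 [ 1.     0.    -0.     0.   ]
 [ 0.     0.     0.     1.   ]]
hook 0.85 [326.3, 196.6, 49.0, 136.0] [ 0.423 -0.297 -0.003] [ 0.594 -0.231  0.058]
grip 0.66 [328.6, 196.4, 46.1, 136.8] [ 0.424 -0.298  0.003] [ 0.593 -0.231  0.058]
latch 0.42 [324.8, 246.8, 17.8, 9.7] [ 0.567 -0.27  -0.002] [ 0.581 -0.253  0.012]
```

View pics/w1.png

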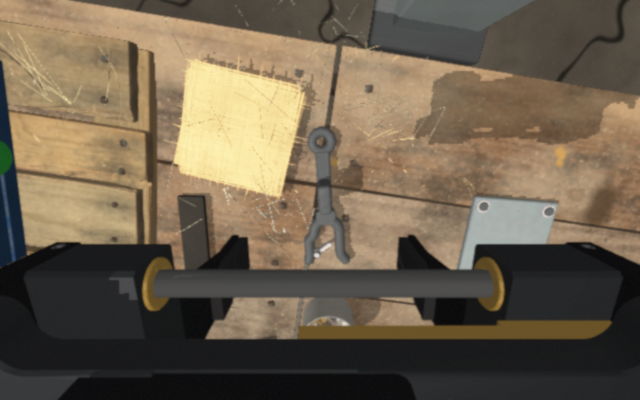

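```bash
python3 - <<'E'
from h import *
o,d,T=wrist()
r=cut_out("hook",d)[0];p=pts(d,r["pixels"],T)
L=p[p[:,2]>.05];print("lugtop",len(L),L.mean(0).round(4),np.percentile(L,[3,97],axis=0).round(4),cv2.minAreaRect((L[:,:2]*1000).astype(np.float32)))
L=p[(p[:,2]>.03)];print("lug",len(L),cv2.minAreaRect((L[:,:2]*1000).astype(np.float32)))
q=p[(p[:,2]<.02)&(p[:,2]>0.006)]
print(len(q),len(p))
e=q[:,0].min();print("low ext",np.percentile(q,[1,99],axis=0))
for a,b in [(0.415,.45),(.45,.465),(.465,.48),(.51,.53),(.53,.55),(.55,.57),(.57,.6)]:
    s=q[(q[:,0]>a)&(q[:,0]<b)];print(a,b,len(s),s.mean(0).round(4) if len(s) else'',np.percentile(s[:,1],[3,97]).round(4) if len(s) else '')
img=np.zeros((360,800,3),np.uint8)
for x,y,z in p: cv2.circle(img,(int((x-.41)*4000),int(180-(y+.265)*4000)),2,(0,255,0) if z<.02 else(0,0,255),-1)
cv2.imwrite("pics/m1.png",img)
c=d["frame"][110:280,260:400];cv2.imwrite("pics/w1c.png",cv2.resize(c,None,fx=3.4,fy=3.4,interpolation=cv2.INTER_CUBIC))
E
```

```text
lugtop 399 [ 0.4961 -0.2718  0.0564] [[ 0.4814 -0.2802  0.053 ]
 [ 0.5116 -0.2633  0.0583]] ((497.3902587890625, -271.7217712402344), (33.902427673339844, 15.957670211791992), 9.186389923095703)
lug 446 ((497.2523498535156, -271.6968688964844), (34.072757720947266, 16.04159927368164), 10.237546920776367)
2188 2750
low ext [[ 0.42182236 -0.29907891  0.00691608]
 [ 0.59703649 -0.22710537  0.01603974]]
0.415 0.45 556 [ 0.4353 -0.2842  0.011 ] [-0.2996 -0.2689]
0.45 0.465 185 [ 0.4573 -0.2804  0.0128] [-0.2902 -0.2713]
0.465 0.48 170 [ 0.4723 -0.2772  0.0128] [-0.2858 -0.2688]
0.51 0.53 83 [ 0.5265 -0.2633  0.0137] [-0.2772 -0.2529]
0.53 0.55 357 [ 0.5395 -0.2612  0.0127] [-0.281  -0.2409]
0.55 0.57 321 [ 0.5604 -0.2603  0.0116] [-0.286  -0.2351]
0.57 0.6 473 [ 0.5822 -0.2596  0.0119] [-0.2845 -0.2261]
```

View pics/m1.png

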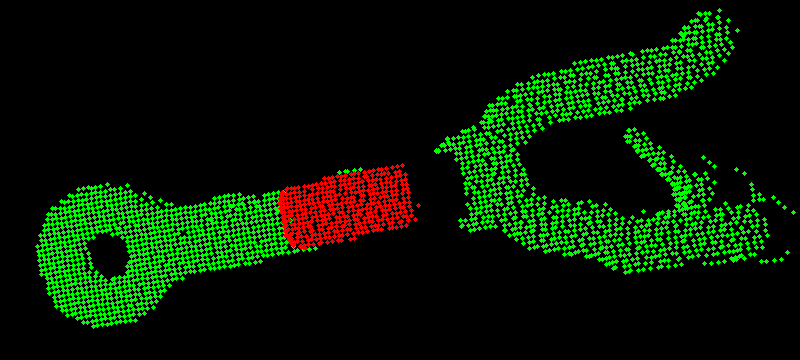

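View pics/w1c.png

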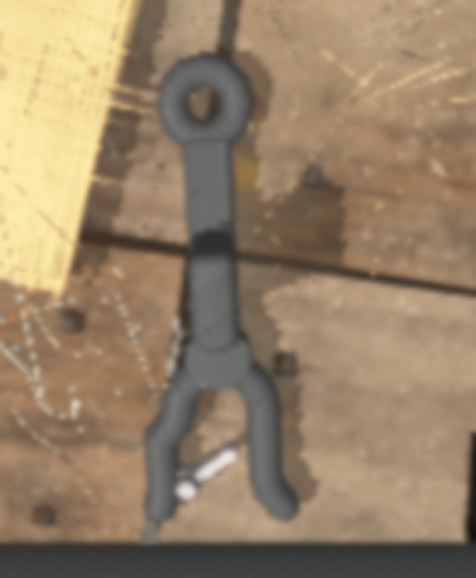

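servo_tool --rows '[4,1,-30,1,0,8,2,-65,2,0,13,4,-100,2,0,13,4,-130,2,0,13,4,-160,2,0,13,4,-180,2,0,13,4,-192,2,0,13,4,-201,2,0,13,4,-201,2,0,13,4,-201,2,0]' --force 60

```text
time_s: 4.12
tool_pos: [0.4982, -0.2712, 0.0333]
tool_rot: [-120.2, 89.9, -19.4]
force: [0.0, -0.5, -0.1]
grip_width: 0.0873
```

servo_tool --rows '[0,0,0,0,0.5,0,0,0,0,1,0,0,0,0,1,0,0,0,0,1,0,0,0,0,1,0,0,0,0,1,0,0,0,0,1,0,0,0,0,1]' --force 60

```text
time_s: 4.78
tool_pos: [0.4976, -0.271, 0.0326]
tool_rot: [-33.4, 90.0, 67.4]
force: [0.5, -0.7, -0.3]
grip_width: 0.0415
```

```bash
python3 - <<'E'
from h import *
o,d,T=wrist();print(o["time_s"],o["tool_pos"],o["tool_rot"],o["force"],o["grip_width"], T[:3,:3].round(3))
M=R.from_euler('xyz',o["tool_rot"],degrees=True).as_matrix();print(np.degrees(np.arctan2(M[1,2],M[0,2])),M[:,0])
cv2.imwrite("pics/w2.png",d["frame"])
E
```

```text
4.7833 [ 0.4976281  -0.27101075  0.03259642] [-33.43532313  89.99343196  67.3517321 ] [ 0.5428832  -0.72822832 -0.34386016] 0.04154455459034996 [[-0.187  0.944  0.271]
 [ 0.982  0.18   0.052]
 [-0.     0.276 -0.961]]
100.78705539800468 [ 4.41424140e-05  1.05794044e-04 -9.99999993e-01]
```

View pics/w2.png

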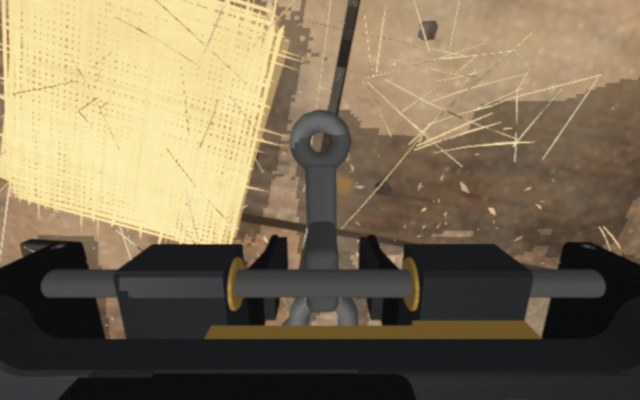

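servo_tool --rows '[0,0,0,0,1,0,0,0,0,1,0,0,0,0,1,0,0,0,0,1,0,0,0,0,1,0,0,0,0,1,0,0,0,0,1,0,0,0,0,1]' --force 60

```text
time_s: 5.5
tool_pos: [0.4976, -0.2712, 0.0326]
tool_rot: [-164.2, 90.0, -63.4]
force: [0.3, -0.1, -0.3]
grip_width: 0.0156
```

servo_tool --rows '[0,0,10,0,1,0,0,30,0,1,0,0,60,0,1,0,10,90,0,1,5,30,120,0,1,15,60,140,0,1,30,90,150,0,1,45,110,150,0,1,50,120,150,0,1,50,120,150,0,1]' --force 60

```text
time_s: 6.33
tool_pos: [0.5485, -0.1463, 0.1821]
tool_rot: [17.9, 89.9, 119.1]
force: [0.1, 0.6, -5.3]
grip_width: 0.0151
```

```bash
python3 - <<'E'
from h import *
def ana(n,d,T):
    r=cut_out("pin",d)
    for x in r[:2]:
        p=pts(d,x["pixels"],T);
        if len(p)<5: continue
        h=p[p[:,2]>.038];print(n,x["score"],x["extent"],len(h),h.mean(0).round(4) if len(h) else "")
        if len(h)>5: print("  rect",cv2.minAreaRect((h[:,:2]*1000).astype(np.float32)),np.percentile(h[:,2],[50,95]), cv2.minEnclosingCircle((h[:,:2]*1000).astype(np.float32)))
    pp=pts(d,np.ones((400,640),bool),T);m=(abs(pp[:,2]-.010)<.004)&(abs(pp[:,0]-.57)<.13)&(abs(pp[:,1]+.015)<.08)
    print("plate",m.sum(),cv2.minAreaRect((pp[m][:,:2]*1000).astype(np.float32)), np.median(pp[m][:,2]))
o,d,T=wrist();print(o["time_s"],o["tool_pos"],o["force"],o["grip_width"]);cv2.imwrite("pics/w3.png",d["frame"]);ana("w",d,T)
for n in ["scene","side"]:
    d=read_camera(n);cv2.imwrite(f"pics/{n}3.png",d["frame"]);ana(n,d,d["cam_to_world"])
E
```

```text
6.3333 [ 0.54849749 -0.14627599  0.18214263] [ 0.08853425  0.62595113 -5.32559316] 0.015111323695002548
w 0.32 [323.5, 218.7, 63.4, 219.0] 6467 [ 0.5141 -0.153   0.1722]
  rect ((539.041015625, -147.27549743652344), (141.23570251464844, 37.86772537231445), 10.725957870483398) [0.16232534 0.20660825] ((538.45458984375, -144.0972137451172), 70.92503356933594)
plate 10281 ((536.26513671875, -19.4056396484375), (130.28353881835938, 109.76781463623047), 4.010130405426025) 0.00922214246525832
plate 1755 ((573.5592651367188, -17.86083221435547), (210.56350708007812, 112.14582824707031), 4.621898651123047) 0.008309650236070887
plate 2076 ((574.9322509765625, -15.994880676269531), (210.2302703857422, 114.90386962890625), 4.096074104309082) 0.010242365213669502
```

View pics/w3.png

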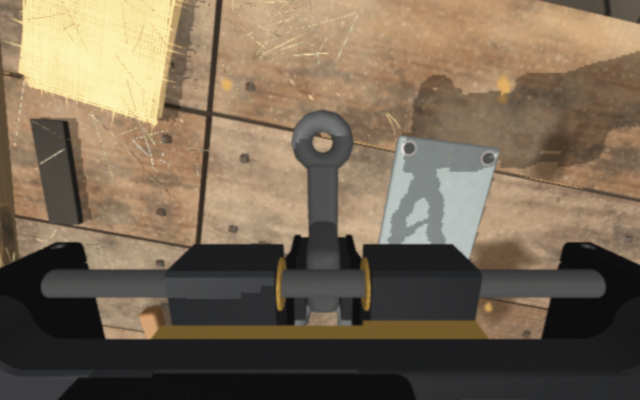

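View pics/side3.png

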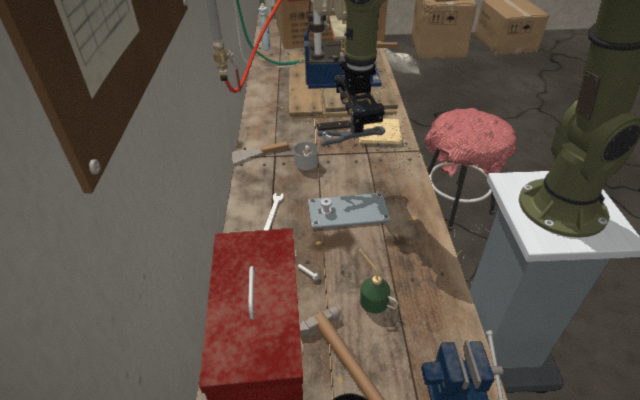

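```bash
python3 - <<'E'
from h import *
for n in ["scene","side"]:
    d=read_camera(n);K=d["intrinsics"];T=d["cam_to_world"]
    pp=pts(d,np.ones((400,640),bool));m=(abs(pp[:,2]-.043)<.007)&(abs(pp[:,0]-.62)<.08)&(abs(pp[:,1]+.015)<.06)
    h=pp[m];print(n,len(h),np.percentile(h,[3,50,97],axis=0).round(4),cv2.minEnclosingCircle((h[:,:2]*1000).astype(np.float32)))
    print("cam",T[:3,3].round(3),K[0,0])
    # project the expected pin head and base
    Ti=np.linalg.inv(T);c=d["frame"].copy()
    def pr(P): q=Ti[:3,:3]@P+Ti[:3,3];return K[0,0]*q[0]/q[2]+K[0,2],K[1,1]*q[1]/q[2]+K[1,2]
    u,v=pr(np.array([.634,-.014,.03]));u=int(u);v=int(v);s=35
    big=cv2.resize(c[v-s:v+s,u-s:u+s],None,fx=8,fy=8,interpolation=cv2.INTER_CUBIC)
    for z,col in ((.044,(0,0,255)),(.010,(0,255,0))):
        rr=.015 if z>.02 else .008
        for a in np.arange(0,360,6):
            x,y=pr(np.array([.634+rr*np.cos(np.radians(a)),-.014+rr*np.sin(np.radians(a)),z]));cv2.circle(big,(int((x-u+s+.5)*8),int((y-v+s+.5)*8)),1,col,-1)
    cv2.imwrite(f"pics/p_{n}.png",big)
E
```

```text
scene 80 [[ 0.6214 -0.0255  0.0368]
 [ 0.6335 -0.0132  0.0415]
 [ 0.6475 -0.0023  0.0451]] ((635.1001586914062, -14.07874870300293), 15.907984733581543)
cam [-0.043 -0.657  0.87 ] 478.0204678119091
side 84 [[ 0.6222 -0.0231  0.0385]
 [ 0.6348 -0.0084  0.0439]
 [ 0.6475  0.0021  0.0465]] ((635.5680541992188, -10.912951469421387), 14.758257865905762)
cam [0.678 0.864 0.838] 450.90197679403843
```

View pics/p_scene.png

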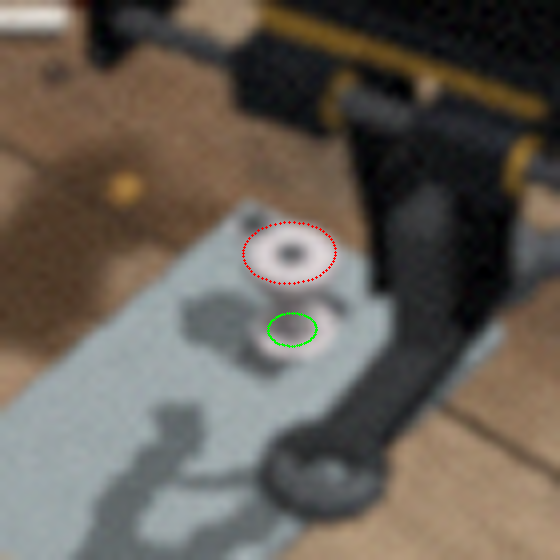

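View pics/p_side.png

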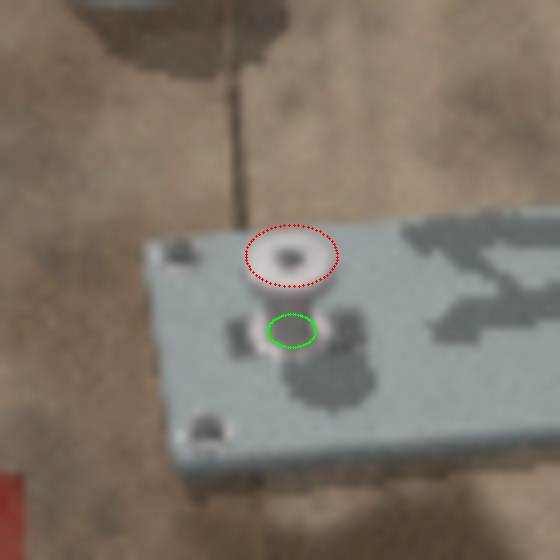

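servo_tool --rows '[-8,20,0,-2,1,-18,50,0,-4,1,-30,80,-20,-6,1,-45,105,-50,-7,1,-54,123,-80,-7,1,-54,123,-105,-7,1,-54,123,-120,-7,1,-54,123,-128,-7,1,-54,123,-132,-7,1,-54,123,-132,-7,1]'

```text
time_s: 7.57
tool_pos: [0.4937, -0.0287, 0.0505]
tool_rot: [126.2, 90.0, -140.1]
force: [-0.1, 1.1, -4.2]
grip_width: 0.0155
```

```bash
cat > m.py <<'E'
from h import *
import sys
tag=sys.argv[1]
o,d,T=wrist();M=R.from_euler('xyz',o["tool_rot"],degrees=True).as_matrix();print(o["time_s"],o["tool_pos"].round(4),"zang",np.degrees(np.arctan2(M[1,2],M[0,2])).round(2),o["force"].round(2),o["wrist_torque"].round(2),o["grip_width"])
cv2.imwrite(f"pics/w{tag}.png",d["frame"])
yaw=np.degrees(np.arctan2(M[1,2],M[0,2]))-90
ims=[]
for n in ["scene","side"]:
    d=read_camera(n)
    for k in ["hook"]:
        for r in cut_out(k,d)[:1]:
            p=pts(d,r["pixels"]);c=o["tool_pos"];a=np.radians(yaw);u=np.array([np.cos(a),np.sin(a)]);w=np.array([-u[1],u[0]])
            q=np.c_[(p[:,:2]-c[:2])@u*1e3,(p[:,:2]-c[:2])@w*1e3,p[:,2]*1e3]
            print(n,k,r["score"],r["extent"],len(p))
            for lo,hi in [(-85,-40),(30,60),(60,85),(85,110)]:
                s=q[(q[:,0]>lo)&(q[:,0]<hi)]
                if len(s)>4: print("  x",lo,hi,len(s),"y pct",np.percentile(s[:,1],[3,50,97]).round(1),"z",np.percentile(s[:,2],[5,50,95]).round(1))
    K=d["intrinsics"];Ti=np.linalg.inv(d["cam_to_world"]);P=Ti[:3,:3]@np.array([.60,-.016,.02])+Ti[:3,3]
    cx,cy=int(K[0,0]*P[0]/P[2]+K[0,2]),int(K[1,1]*P[1]/P[2]+K[1,2])
    ims.append(cv2.resize(d["frame"][cy-50:cy+50,cx-40:cx+40],None,fx=5,fy=5,interpolation=cv2.INTER_CUBIC))
cv2.imwrite(f"pics/c{tag}.png",np.hstack(ims))
E
python3 m.py 4
```

```text
7.5667 [ 0.4937 -0.0287  0.0505] zang 93.72 [-0.15  1.1  -4.21] [0.03 0.09 0.04] 0.015504730554056833
scene hook 0.7 [275.1, 252.4, 34.8, 31.8] 381
  x -85 -40 166 y pct [-17.1  -4.   14.4] z [21.6 28.3 31.8]
side hook 0.91 [373.1, 200.5, 75.3, 17.6] 423
  x -85 -40 82 y pct [-29.    8.2  17.8] z [ 1.9 30.  34.6]
  x 30 60 96 y pct [-15.    6.2  21.1] z [26.  31.9 35.5]
  x 60 85 90 y pct [-23.5  -7.5  23.7] z [22.6 30.4 35. ]
  x 85 110 56 y pct [-27.4 -14.2  28.9] z [24.7 31.6 35.6]
```

View pics/c4.png

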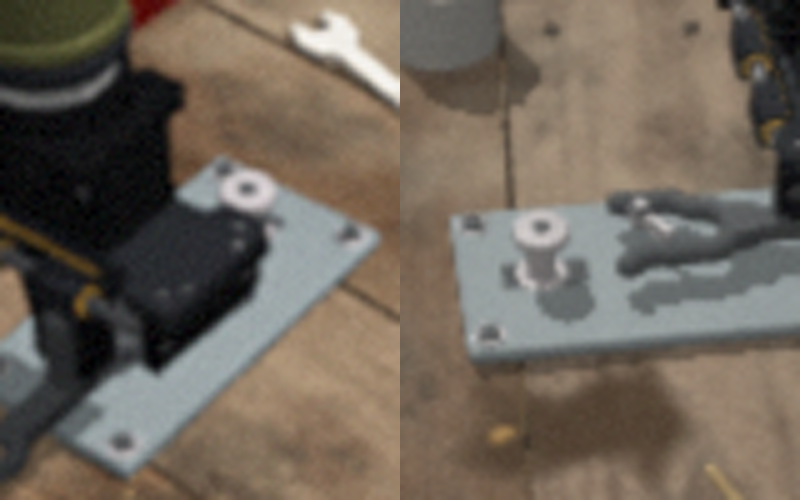

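View pics/w4.png

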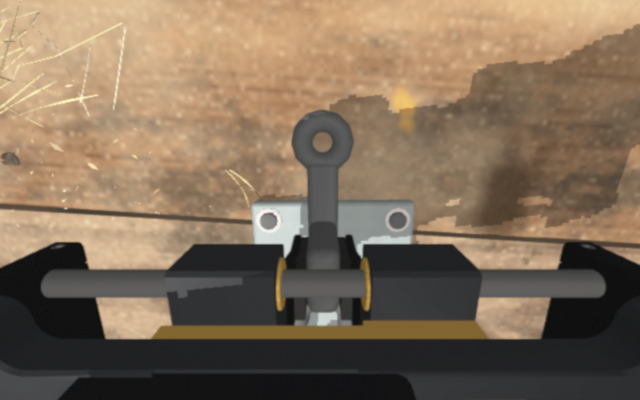

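servo_tool --rows '[0,2,0,0.3,1,0,4,0,0.3,1,0,5,0,0.3,1,0,5,0,0.3,1,0,5,0,0.3,1,0,5,0,0.3,1]'

```text
time_s: 8.32
tool_pos: [0.4936, -0.023, 0.0506]
tool_rot: [-54.6, 90.0, 39.5]
force: [-0.4, 0.1, -4.2]
grip_width: 0.0155
```

```bash
python3 m.py 5; python3 - <<'E'
from h import *
o,d,T=wrist()
pp=pts(d,np.ones((400,640),bool),T);m=(abs(pp[:,2]-.010)<.003)&(abs(pp[:,0]-.49)<.03)&(abs(pp[:,1]+.023)<.08)
q=pp[m];print(len(q),np.percentile(q,[1,50,99],axis=0).round(4))
f=d["frame"].astype(int)
# bolts: dark circles
g=cv2.cvtColor(d["frame"],cv2.COLOR_BGR2GRAY);
c=cv2.HoughCircles(g[200:245,230:430],cv2.HOUGH_GRADIENT,1,60,param1=80,param2=12,minRadius=6,maxRadius=14);print(c)
M=R.from_euler('xyz',o["tool_rot"],degrees=True).as_matrix()
for x,y,r in c[0]:
    mm=np.zeros((400,640),bool);mm[int(200+y)-2:int(200+y)+3,int(230+x)-2:int(230+x)+3]=1
    print(pts(d,mm,T).mean(0).round(4))
# pin in scene and side from visible head, z 40..48
for n in ["scene","side"]:
    d=read_camera(n);pp=pts(d,np.ones((400,640),bool));f=d["frame"].reshape(-1,3)[(d["range_z"]>0).ravel()].min(1)
    m=(abs(pp[:,2]-.043)<.007)&(abs(pp[:,0]-.634)<.022)&(abs(pp[:,1]+.013)<.022)&(f>120);h=pp[m];print(n,len(h),h.mean(0).round(4),cv2.minEnclosingCircle((h[:,:2]*1000).astype(np.float32)))
E
```

```text
8.3167 [ 0.4936 -0.023   0.0506] zang 94.1 [-0.41  0.07 -4.19] [ 0.04  0.13 -0.01] 0.015499296706031559
scene hook 0.79 [271.9, 251.5, 35.3, 29.6] 358
  x -85 -40 172 y pct [-17.   -1.6  15.2] z [19.2 27.8 31.3]
side hook 0.72 [373.4, 202.4, 71.0, 19.3] 475
  x -85 -40 78 y pct [-6.   8.8 16.9] z [22.3 29.1 33.3]
  x 30 60 106 y pct [-16.3   2.9  22.6] z [23.8 31.4 35. ]
  x 60 85 105 y pct [-25.5  -5.   23. ] z [23.7 30.2 33.6]
  x 85 110 58 y pct [-28.4  -9.2  29.5] z [24.1 29.5 33.8]
5219 [[ 0.4691 -0.0756  0.0073]
 [ 0.4848 -0.0124  0.0093]
 [ 0.5055  0.0307  0.0128]]
[[[ 30.5  19.5   8.2]
  [158.5  19.5   8.2]]]
[ 0.4847 -0.0648  0.0125]
[0.4786 0.0193 0.0128]
scene 70 [ 0.6352 -0.0142  0.0416] ((636.4761962890625, -13.313679695129395), 16.177812576293945)
side 75 [ 0.6352 -0.0096  0.0437] ((635.2317504882812, -11.638970375061035), 15.003081321716309)
```

servo_tool --rows '[0,0,-2,0,1,0,0,-4,0,1,0,0,-5,0,1,5,0.4,-5,0,1,12,0.9,-5,0,1,20,1.4,-5,0,1,28,2,-5,0,1,35,2.5,-5,0,1,40,2.9,-5,0,1,40,2.9,-5,0,1]'

```text
time_s: 9.55
tool_pos: [0.5352, -0.02, 0.0457]
tool_rot: [-115.2, 89.9, -21.1]
force: [0.3, -0.7, -4.4]
grip_width: 0.0159
```

```bash
python3 m.py 6
```

```text
9.55 [ 0.5352 -0.02    0.0457] zang 94.11 [ 0.31 -0.75 -4.35] [0.06 0.04 0.01] 0.015855019490161756
scene hook 0.67 [284.3, 241.8, 35.4, 36.1] 389
  x -85 -40 168 y pct [-16.8  -1.8  23.4] z [ 9.  22.9 26.6]
  x 30 60 8 y pct [-13.   -9.8  -2.6] z [16.  24.3 27.2]
side hook 0.61 [360.6, 207.0, 65.9, 19.4] 528
  x -85 -40 94 y pct [-11.2   7.5  17.6] z [13.7 23.7 27.7]
  x 30 60 126 y pct [-16.2   6.3  23.6] z [10.6 25.  29.1]
  x 60 85 132 y pct [-26.9  -5.1  23.9] z [10.7 23.7 28. ]
  x 85 110 36 y pct [ 2.9 24.1 29.5] z [16.3 24.3 38.3]
```

View pics/c6.png

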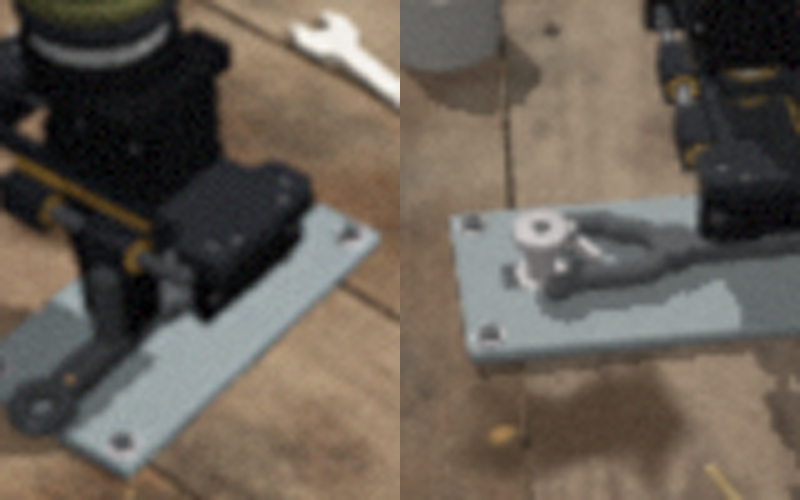

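servo_tool --rows '[2,0.1,0,0,1,4,0.3,0,0,1,6,0.4,0,0,1,8,0.6,0,0,1,10,0.7,0,0,1,12,0.9,0,0,1,14,1,0,0,1,15,1.1,0,0,1,15,1.1,0,0,1]'

```text
time_s: 10.55
tool_pos: [0.5487, -0.019, 0.0455]
tool_rot: [113.9, 90.0, -152.0]
force: [-0.2, -0.3, -5.1]
grip_width: 0.0156
```

servo_tool --rows '[1,0.1,0,0,1,2,0.1,0,0,1,3,0.2,0,0,1,4,0.3,0,0,1,5,0.4,0,0,1,5,0.4,0,0,1]'

```text
time_s: 11.05
tool_pos: [0.5534, -0.0189, 0.0453]
tool_rot: [107.3, 90.0, -158.6]
force: [-1.0, -1.1, -5.9]
grip_width: 0.0157
```

servo_tool --rows '[1,0.1,0,0,1,2,0.1,0,0,1,3,0.2,0,0,1,4,0.3,0,0,1,5,0.4,0,0,1,5,0.4,0,0,1]'

```text
time_s: 11.55
tool_pos: [0.5583, -0.0184, 0.0453]
tool_rot: [102.9, 89.9, -163.0]
force: [-4.1, -1.6, -6.4]
grip_width: 0.0159
```

servo_tool --rows '[1,0.1,0,0,1,2,0.1,0,0,1,3,0.2,0,0,1,4,0.3,0,0,1,5,0.4,0,0,1,5,0.4,0,0,1]'

```text
time_s: 12.05
tool_pos: [0.5641, -0.0182, 0.0457]
tool_rot: [-116.0, 89.9, -21.9]
force: [-3.3, -2.7, -4.8]
grip_width: 0.0157
```

```bash
python3 m.py 7
```

```text
12.05 [ 0.5641 -0.0182  0.0457] zang 94.07 [-3.35 -2.74 -4.82] [-0.72  0.9  -0.28] 0.015686914227653597
scene hook 0.92 [293.1, 235.8, 39.3, 29.7] 347
  x -85 -40 151 y pct [-16.7  -2.7  10.8] z [14.8 23.  26.9]
  x 30 60 18 y pct [-13.2  -8.9  -1.3] z [18.  24.6 27.4]
side hook 0.58 [348.1, 208.3, 65.5, 19.3] 441
  x -85 -40 83 y pct [-11.4   7.9  16.8] z [10.5 24.3 28.1]
  x 30 60 124 y pct [-15.1   8.6  24.6] z [11.1 25.4 30.5]
  x 60 85 51 y pct [ 0.9 19.7 24.3] z [10.9 24.4 27.5]
  x 85 110 39 y pct [-24.7  22.6  29.3] z [19.5 25.5 29.5]
```

View pics/c7.png

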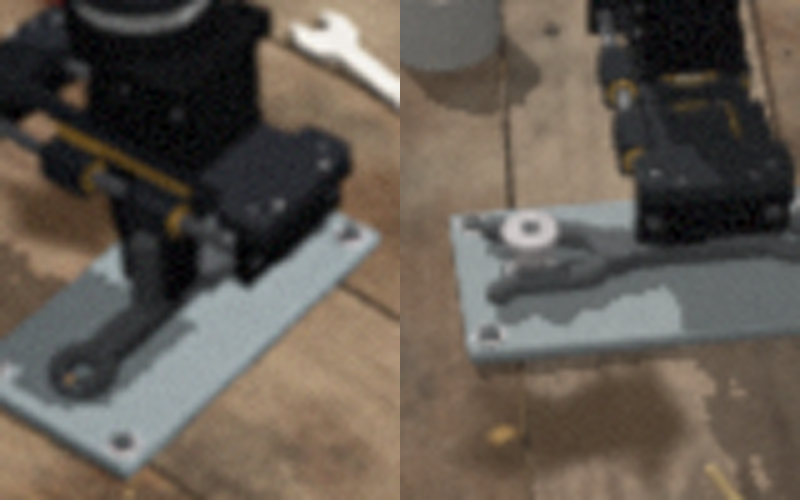

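servo_tool --rows '[1,0.1,0,0,1,2,0.1,0,0,1,3,0.2,0,0,1,4,0.3,0,0,1,4,0.3,0,0,1]'

```text
time_s: 12.72
tool_pos: [0.5681, -0.0175, 0.0456]
tool_rot: [-97.0, 90.0, -2.9]
force: [-2.3, -3.0, -5.4]
grip_width: 0.0159
```

servo_tool --rows '[1,0.1,0,0,1,2,0.1,0,0,1,3,0.2,0,0,1,4,0.3,0,0,1,4,0.3,0,0,1]'

```text
time_s: 13.13
tool_pos: [0.5722, -0.0172, 0.0457]
tool_rot: [-94.8, 89.9, -0.7]
force: [-1.9, -2.4, -5.4]
grip_width: 0.0153
```

servo_tool --rows '[1,0.1,0,0,1,2,0.1,0,0,1,3,0.2,0,0,1,4,0.3,0,0,1,4,0.3,0,0,1]'

```text
time_s: 13.55
tool_pos: [0.5764, -0.0169, 0.0458]
tool_rot: [-96.9, 89.9, -2.8]
force: [-0.6, -3.0, -5.7]
grip_width: 0.0153
```

```bash
python3 m.py 8
```

```text
13.55 [ 0.5764 -0.0169  0.0458] zang 94.09 [-0.58 -2.98 -5.65] [-0.78  0.39 -0.17] 0.015278388374369638
scene hook 0.9 [296.6, 231.9, 36.3, 34.5] 381
  x -85 -40 145 y pct [-16.8  -2.5  10.9] z [15.2 22.9 27.1]
  x 30 60 32 y pct [-15.3  -7.1  11.1] z [13.6 24.6 27.7]
side hook 0.95 [343.4, 205.5, 70.7, 19.8] 462
  x -85 -40 101 y pct [-11.8   7.7  16.9] z [15.8 24.6 27.7]
  x 30 60 93 y pct [-10.2  11.7  25.4] z [18.8 26.5 30.9]
  x 60 85 75 y pct [-21.   18.7  23.3] z [13.2 23.9 29.4]
  x 85 110 62 y pct [-25.2  13.2  29.2] z [17.9 24.4 29.5]
```

View pics/c8.png

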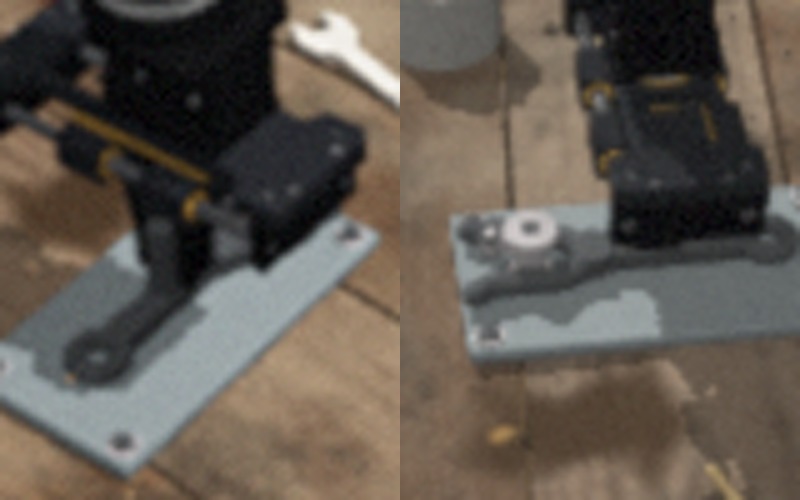

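servo_tool --rows '[1,0,0,0,1,2,-0.1,0,0,1,3,-0.2,0,0,1,3,-0.2,0,0,1]'

```text
time_s: 14.13
tool_pos: [0.5791, -0.0171, 0.0457]
tool_rot: [-91.7, 90.0, 2.4]
force: [-0.7, -3.4, -5.7]
grip_width: 0.0155
```

servo_tool --rows '[0.7,0,0,0,1,1.4,0,0,0,1,2,0,0,0,1,2,0,0,0,1]'

```text
time_s: 14.47
tool_pos: [0.5813, -0.0172, 0.0458]
tool_rot: [-97.1, 89.9, -3.0]
force: [0.8, -2.9, -5.2]
grip_width: 0.0157
```

servo_tool --rows '[0.5,0,0,0,1,1,0,0,0,1,1.5,0,0,0,1,1.5,0,0,0,1]'

```text
time_s: 14.8
tool_pos: [0.5826, -0.0172, 0.0458]
tool_rot: [-95.4, 89.9, -1.3]
force: [1.0, -3.2, -4.8]
grip_width: 0.0154
```

servo_tool --rows '[0.5,0,0,0,1,1,0,0,0,1,1.5,0,0,0,1,1.5,0,0,0,1]'

```text
time_s: 15.13
tool_pos: [0.5834, -0.0153, 0.0455]
tool_rot: [16.7, 89.9, 110.8]
force: [0.1, -0.2, -5.2]
grip_width: 0.0157
```

servo_tool --rows '[0.5,0,0,0,1,1,0,0,0,1,1.5,0,0,0,1,1.5,0,0,0,1]'

```text
time_s: 15.47
tool_pos: [0.5852, -0.0168, 0.0456]
tool_rot: [-10.1, 90.0, 84.0]
force: [-0.2, 0.2, -4.7]
grip_width: 0.0156
```

servo_tool --rows '[0.5,0,0,0,1,1,0,0,0,1,1.5,0,0,0,1,1.5,0,0,0,1]'

```text
time_s: 15.8
tool_pos: [0.5865, -0.0169, 0.0455]
tool_rot: [42.0, 90.0, 136.1]
force: [-0.8, 0.7, -4.8]
grip_width: 0.0155
```

```bash
python3 m.py 9
```

```text
15.8 [ 0.5865 -0.0169  0.0455] zang 94.1 [-0.75  0.66 -4.84] [ 0.11  0.16 -0.02] 0.01547527037207709
scene hook 0.55 [298.0, 229.5, 34.2, 29.4] 355
  x -85 -40 142 y pct [-16.8  -2.1  11.9] z [14.5 22.9 26.8]
  x 30 60 22 y pct [-14.6  -8.2   1.3] z [18.6 25.  27.6]
side hook 0.58 [340.3, 207.9, 70.6, 23.0] 538
  x -85 -40 116 y pct [-24.2   6.3  15.5] z [ 9.2 23.7 28.8]
  x 30 60 99 y pct [-8.1 12.6 27.7] z [17.4 25.7 40.8]
  x 60 85 116 y pct [-25.9   0.7  24.8] z [10.7 24.2 28.1]
  x 85 110 67 y pct [-26.7  15.5  30.3] z [11.6 24.6 28.5]
```

View pics/c9.png

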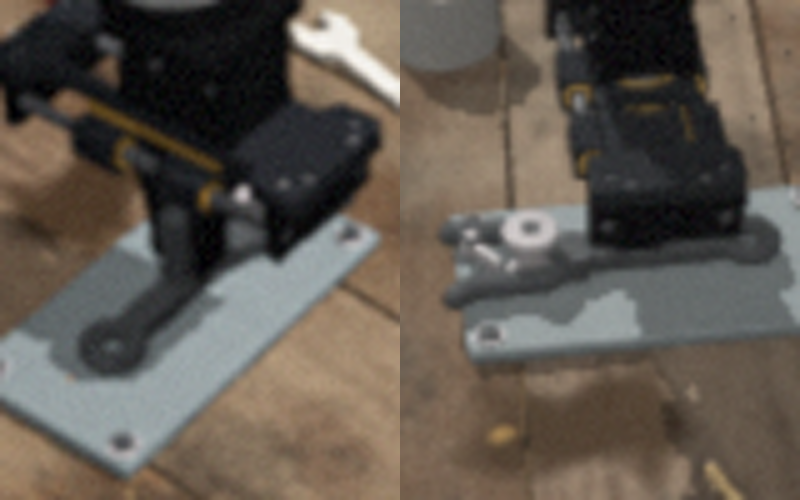

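servo_tool --rows '[0.5,0,0,0,1,1,0,0,0,1,1.5,0.1,0,0,1,1.5,0.1,0,0,1]'

```text
time_s: 16.38
tool_pos: [0.5878, -0.0166, 0.0454]
tool_rot: [54.9, 89.9, 149.0]
force: [-1.7, 1.5, -5.1]
grip_width: 0.0153
```

servo_tool --rows '[0.5,0,0,0,1,1,0,0,0,1,1.5,0.1,0,0,1,1.5,0.1,0,0,1]'

```text
time_s: 16.72
tool_pos: [0.5883, -0.0165, 0.0452]
tool_rot: [73.7, 89.8, 167.8]
force: [-5.0, 1.2, -4.0]
grip_width: 0.0158
```

servo_tool --rows '[0.5,0,0,0,1,1,0,0,0,1,1.5,0.1,0,0,1,1.5,0.1,0,0,1]'

```text
time_s: 17.05
tool_pos: [0.5886, -0.0164, 0.045]
tool_rot: [76.5, 89.7, 170.6]
force: [-8.0, 1.9, -0.3]
grip_width: 0.0157
```

servo_tool --rows '[0,0,1,0,1,0.5,0,1.5,0,1,1,0,1.5,0,1,1,0,1.5,0,1]'

```text
time_s: 17.38
tool_pos: [0.5887, -0.0164, 0.0456]
tool_rot: [80.3, 89.6, 174.4]
force: [-7.8, 2.6, -4.3]
grip_width: 0.0156
```

```bash
python3 m.py 10
```

```text
17.3833 [ 0.5887 -0.0164  0.0456] zang 94.11 [-7.82  2.63 -4.3 ] [0.6  1.97 0.15] 0.015591035246201562
scene hook 0.66 [300.0, 230.5, 34.0, 31.8] 316
  x -85 -40 131 y pct [-16.5  -4.4   9. ] z [13.7 23.6 26.6]
  x 30 60 20 y pct [-14.5 -11.4  -4.6] z [15.3 23.1 26.8]
side hook 0.74 [340.4, 207.6, 72.4, 24.4] 562
  x -85 -40 120 y pct [-31.7   6.3  16.9] z [ 9.  23.8 28.2]
  x 30 60 86 y pct [-6.1 14.1 24.3] z [18.2 25.4 29.6]
  x 60 85 141 y pct [-25.8  -0.2  24. ] z [ 9.8 22.6 28.3]
  x 85 110 69 y pct [-26.4  16.1  29.9] z [13.2 22.9 28.4]
```

View pics/c10.png

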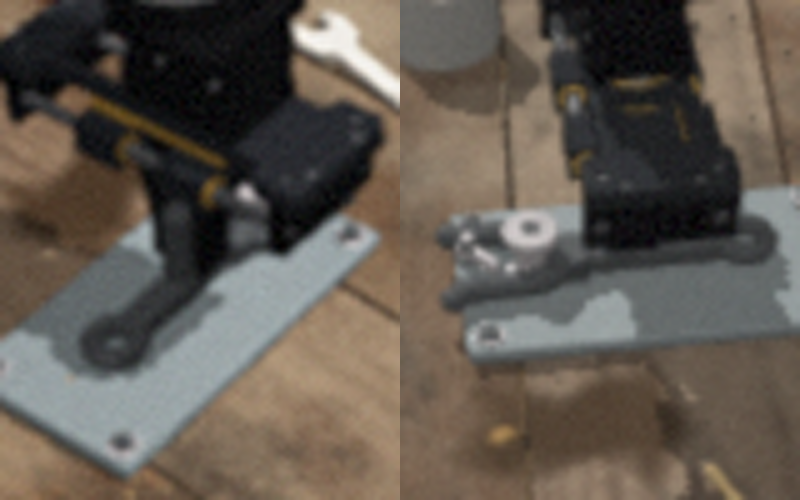

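servo_tool --rows '[0.7,0,0.3,0,1,1.4,0,0.5,0,1,2,0,0.5,0,1,2,0,0.5,0,1]'

```text
time_s: 17.97
tool_pos: [0.5889, -0.0164, 0.0457]
tool_rot: [81.1, 89.3, 175.2]
force: [-10.7, 1.7, -2.2]
grip_width: 0.0155
```

servo_tool --rows '[0.5,0,0.3,0,1,1,0,0.3,0,1,1,0,0.3,0,1]'

```text
time_s: 18.22
tool_pos: [0.5891, -0.0164, 0.0458]
tool_rot: [81.1, 89.2, 175.2]
force: [-13.6, 3.2, -0.7]
grip_width: 0.0157
```

servo_tool --rows '[0,0,1,0,1,0.7,0,1.3,0,1,1.2,0,1.3,0,1,1.2,0,1.3,0,1]'

```text
time_s: 18.55
tool_pos: [0.5892, -0.0164, 0.0462]
tool_rot: [82.4, 89.1, 176.5]
force: [-13.5, 1.1, -4.7]
grip_width: 0.0153
```

servo_tool --rows '[0.4,0,0.2,0,1,0.8,0,0.2,0,1,0.8,0,0.2,0,1]'

```text
time_s: 18.8
tool_pos: [0.5893, -0.0164, 0.0463]
tool_rot: [82.4, 89.0, 176.5]
force: [-15.0, 1.6, -2.2]
grip_width: 0.0157
```

servo_tool --rows '[0.4,0,0.5,0,1,0.7,0,0.5,0,1,0.7,0,0.5,0,1,0.7,0,0.5,0,1,0.7,0,0.5,0,1,0.7,0,0.5,0,1]'

```text
time_s: 19.3
tool_pos: [0.5894, -0.0164, 0.0464]
tool_rot: [82.7, 88.9, 176.8]
force: [-16.1, 2.7, -3.5]
grip_width: 0.0153
```

```bash
python3 m.py 11
```

```text
19.3 [ 0.5894 -0.0164  0.0464] zang 94.11 [-16.14   2.69  -3.45] [0.61 3.92 0.24] 0.015250219978033339
scene hook 0.94 [299.9, 230.9, 35.9, 33.6] 414
  x -85 -40 178 y pct [-17.2  -5.2  10.7] z [ 7.2 24.3 28.3]
  x 30 60 22 y pct [-13.4  -7.5   1.1] z [16.9 25.5 28.7]
side hook 0.68 [337.9, 207.3, 70.2, 19.8] 463
  x -85 -40 100 y pct [-13.4   7.3  16.7] z [16.8 26.3 30.7]
  x 30 60 75 y pct [-6.7 13.2 23.9] z [19.5 25.3 29.3]
  x 60 85 111 y pct [-23.    4.   24.7] z [15.9 23.3 26.9]
  x 85 110 58 y pct [-27.2 -12.3  30.3] z [17.1 23.3 27.6]
```

View pics/c11.png

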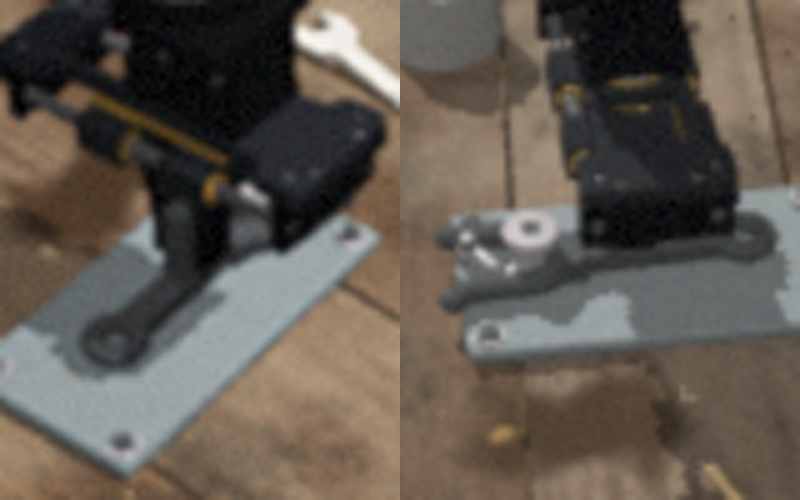

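servo_tool --rows '[-2,0,-0.5,0,1,-4,0,-1.5,0,1,-6,0,-2.5,0,1,-8,-0.1,-3.5,0,1,-10,-0.2,-3.5,0,1,-12,-0.3,-3.5,0,1,-12,-0.3,-3.5,0,1]'

```text
time_s: 20.13
tool_pos: [0.5865, -0.0172, 0.047]
tool_rot: [-90.1, 89.9, 4.0]
force: [-1.5, 1.9, -4.7]
grip_width: 0.0158
```

servo_tool --rows '[-1,-0.1,0,0,1,-2,-0.2,0,0,1,-3,-0.2,0,0,1,-4,-0.3,0,0,1,-5,-0.4,0,0,1,-5,-0.4,0,0,1]'

```text
time_s: 20.63
tool_pos: [0.5807, -0.0179, 0.0465]
tool_rot: [-143.6, 90.0, -49.5]
force: [-0.1, 1.0, -4.3]
grip_width: 0.0153
```

```bash
python3 m.py 12
```

```text
20.6333 [ 0.5807 -0.0179  0.0465] zang 94.07 [-0.09  1.   -4.29] [0.2  0.08 0.05] 0.01526597315427731
scene hook 0.62 [296.2, 231.4, 33.0, 29.3] 329
  x -85 -40 146 y pct [-16.8  -3.7  11.2] z [10.9 23.6 27.4]
  x 30 60 10 y pct [-13.7  -7.7  -3.3] z [22.6 26.4 28.4]
side hook 0.62 [341.6, 206.3, 70.0, 19.7] 461
  x -85 -40 81 y pct [-11.4   7.1  16.9] z [12.3 25.3 28.4]
  x 30 60 90 y pct [-8.9 13.2 24. ] z [17.3 26.9 30.1]
  x 60 85 100 y pct [-25.4  13.   24. ] z [14.3 24.9 29.7]
  x 85 110 67 y pct [-25.8  12.7  29.6] z [17.3 24.9 29.3]
```

View pics/c12.png

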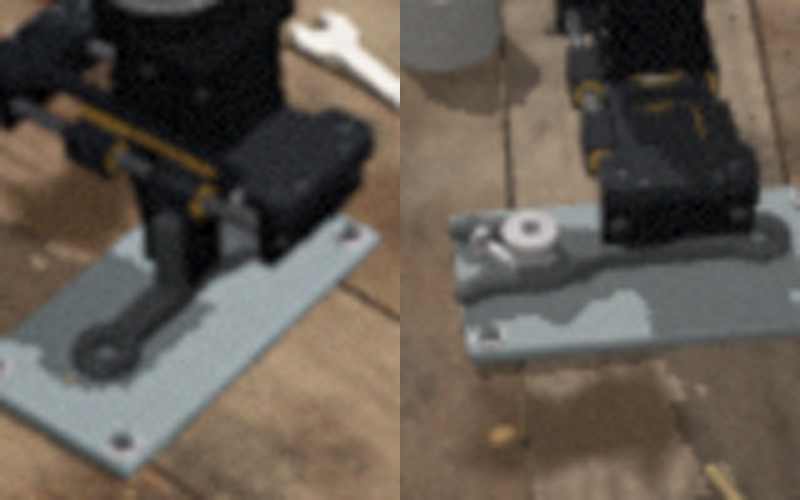

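Latch still shut behind the pin and the hook is level. I'll go on tugging back in small steps.

servo_tool --rows '[-1,-0.1,0,0,1,-2,-0.2,0,0,1,-3,-0.2,0,0,1,-4,-0.3,0,0,1,-4,-0.3,0,0,1]'

```text
time_s: 21.3
tool_pos: [0.577, -0.018, 0.0465]
tool_rot: [-98.4, 90.0, -4.3]
force: [2.2, 1.1, -5.2]
grip_width: 0.0158
```

servo_tool --rows '[-1,-0.1,0,0,1,-2,-0.2,0,0,1,-3,-0.2,0,0,1,-4,-0.3,0,0,1,-4,-0.3,0,0,1]'

```text
time_s: 21.72
tool_pos: [0.5727, -0.0182, 0.0465]
tool_rot: [-6.5, 90.0, 87.6]
force: [2.7, 0.9, -4.0]
grip_width: 0.0153
```

servo_tool --rows '[-1,-0.1,0,0,1,-2,-0.2,0,0,1,-3,-0.2,0,0,1,-4,-0.3,0,0,1,-4,-0.3,0,0,1]'

```text
time_s: 22.13
tool_pos: [0.5686, -0.0185, 0.0464]
tool_rot: [58.3, 90.0, 152.4]
force: [2.4, -0.0, -5.1]
grip_width: 0.0155
```

servo_tool --rows '[-1,-0.1,0,0,1,-2,-0.2,0,0,1,-3,-0.2,0,0,1,-3,-0.2,0,0,1]'

```text
time_s: 22.47
tool_pos: [0.5656, -0.0187, 0.0464]
tool_rot: [65.4, 90.0, 159.5]
force: [2.5, -0.6, -4.8]
grip_width: 0.0155
```

servo_tool --rows '[-1,-0.1,0,0,1,-2,-0.2,0,0,1,-3,-0.2,0,0,1,-3,-0.2,0,0,1]'

```text
time_s: 22.8
tool_pos: [0.563, -0.0188, 0.0465]
tool_rot: [-90.6, 90.0, 3.5]
force: [3.8, -0.4, -6.1]
grip_width: 0.0156
```

servo_tool --rows '[-1,-0.1,0,0,1,-2,-0.2,0,0,1,-2,-0.2,0,0,1]'

```text
time_s: 23.05
tool_pos: [0.5627, -0.0188, 0.0468]
tool_rot: [-94.3, 89.7, -0.2]
force: [6.9, 0.5, -6.5]
grip_width: 0.0156
```

servo_tool --rows '[-0.7,-0.1,-0.2,0,1,-1.4,-0.1,-0.3,0,1,-2,-0.1,-0.4,0,1,-2,-0.1,-0.4,0,1]'

```text
time_s: 23.38
tool_pos: [0.5625, -0.0188, 0.0468]
tool_rot: [-95.8, 89.5, -1.7]
force: [11.2, 0.5, -10.6]
grip_width: 0.0154
```

servo_tool --rows '[-0.6,0,-0.2,0,1,-1.2,-0.1,-0.4,0,1,-1.2,-0.1,-0.4,0,1]'

```text
time_s: 23.63
tool_pos: [0.5623, -0.0188, 0.0467]
tool_rot: [-95.4, 89.4, -1.3]
force: [14.1, 0.2, -11.6]
grip_width: 0.0158
```

servo_tool --rows '[-0.4,0,-0.4,0,1,-0.8,0,-0.8,0,1,-0.8,0,-0.8,0,1,-0.8,0,-0.8,0,1,-0.8,0,-0.8,0,1]'

```text
time_s: 24.05
tool_pos: [0.5622, -0.0188, 0.0464]
tool_rot: [-95.0, 89.3, -0.9]
force: [13.3, -0.2, -10.6]
grip_width: 0.0155
```

```bash
python3 m.py 13
```

```text
24.05 [ 0.5622 -0.0188  0.0464] zang 94.1 [ 13.31  -0.22 -10.56] [ 0.07 -2.99 -0.11] 0.01554350536546016
side hook 0.55 [347.0, 208.1, 66.8, 19.6] 482
  x -85 -40 83 y pct [-8.8  7.6 18.6] z [16.7 24.4 28.2]
  x 30 60 103 y pct [-11.3  11.1  23.4] z [10.9 26.6 30.4]
  x 60 85 103 y pct [-24.6   9.9  23.7] z [16.3 25.6 31. ]
  x 85 110 69 y pct [-27.6  -9.1  30.2] z [18.6 26.2 31. ]
```

View pics/c13.png

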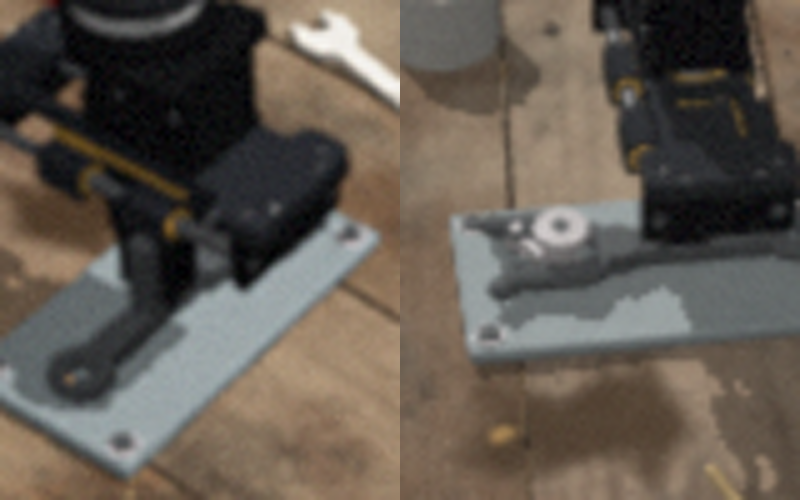

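servo_tool --rows '[-0.5,0,-0.3,0,1,-1,0,-0.5,0,1,-1.3,0,-0.5,0,1,-1.3,0,-0.5,0,1,-1.3,0,-0.5,0,1,-1.3,0,-0.5,0,1]'

```text
time_s: 24.8
tool_pos: [0.5621, -0.0188, 0.0463]
tool_rot: [-95.2, 89.2, -1.1]
force: [16.6, 0.3, -10.8]
grip_width: 0.0156
```

servo_tool --rows '[2,0.1,0,0,1,4,0.2,0.5,0,1,6,0.3,0.8,0,1,8,0.4,0.8,0,1,9,0.5,0.8,0,1,10,0.5,0.8,0,1,10,0.5,0.8,0,1]'

```text
time_s: 25.38
tool_pos: [0.5642, -0.0187, 0.0443]
tool_rot: [86.3, 89.8, -179.7]
force: [-0.5, 0.1, -5.1]
grip_width: 0.0156
```

servo_tool --rows '[0,0,-0.5,0,1,0,0,-1,0,1,0,0,-1.5,0,1,0,0,-2,0,1,0,0,-2,0,1]'

```text
time_s: 25.8
tool_pos: [0.5653, -0.0187, 0.0429]
tool_rot: [76.8, 90.0, 170.9]
force: [-0.8, 0.0, -5.0]
grip_width: 0.0155
```

servo_tool --rows '[0,0,-0.4,0,1,0,0,-0.8,0,1,0,0,-0.8,0,1]'

```text
time_s: 26.05
tool_pos: [0.5655, -0.0187, 0.0425]
tool_rot: [16.1, 90.0, 110.2]
force: [-1.7, 0.1, -1.5]
grip_width: 0.0159
```

servo_tool --rows '[0,0,-0.3,0,1,0,0,-0.6,0,1,0,0,-0.6,0,1]'

```text
time_s: 26.3
tool_pos: [0.5655, -0.0188, 0.0425]
tool_rot: [5.0, 90.0, 99.1]
force: [-4.3, -0.5, 4.5]
grip_width: 0.0156
```

```bash
python3 m.py 14
```

```text
26.3 [ 0.5655 -0.0188  0.0425] zang 94.08 [-4.34 -0.48  4.5 ] [0.08 0.96 0.01] 0.015643701739398004
scene hook 0.56 [293.4, 237.7, 32.5, 32.0] 366
  x -85 -40 146 y pct [-18.   -3.4   9.9] z [ 9.6 19.9 23.1]
  x 30 60 17 y pct [-13.5 -10.7  -2.8] z [13.2 22.1 24.8]
side hook 0.7 [345.4, 207.1, 68.9, 25.0] 526
  x -85 -40 107 y pct [-12.5   7.4  17. ] z [ 9.6 20.7 24.9]
  x 30 60 91 y pct [-9.3 12.7 42.6] z [13.9 23.2 27.3]
  x 60 85 108 y pct [-24.   13.   23.6] z [10.9 21.  26.3]
  x 85 110 79 y pct [-27.4  -8.3  30.4] z [ 9.1 20.7 25.9]
```

servo_tool --rows '[-0.6,0,0.5,0,1,-0.6,0,0.7,0,1,-0.6,0,0.7,0,0.9,-0.6,0,0.7,0,0.6,-0.6,0,0.7,0,0.4,-0.6,0,0.7,0,0.4,-0.6,0,0.7,0,0.4,-0.6,0,0.7,0,0.4]'

```text
time_s: 27.22
tool_pos: [0.5651, -0.0187, 0.0425]
tool_rot: [-83.6, 90.0, 10.5]
force: [0.0, 0.3, -0.1]
grip_width: 0.041
```

servo_tool --rows '[0,0,0,0,0.4,0,0,0,0,0.4,0,0,5,0,0.4,0,0,20,0,0.4,0,0,50,0,0.4,0,0,85,0,0.4,0,0,120,0,0.4,-20,0,150,0,0.4,-40,0,170,0,0.4,-40,0,170,0,0.4]'

```text
time_s: 28.05
tool_pos: [0.5251, -0.0193, 0.2176]
tool_rot: [-71.4, 89.6, 22.7]
force: [0.8, -0.7, 0.8]
grip_width: 0.0521
```

```bash
python3 m.py 15
```

```text
28.05 [ 0.5251 -0.0193  0.2176] zang 94.04 [ 0.77 -0.71  0.78] [-0.06 -0.06 -0.01] 0.05205991020697195
scene hook 0.64 [303.1, 232.4, 55.2, 39.7] 708
  x 30 60 144 y pct [-12.4  -9.7   2.7] z [14.7 46.3 67.2]
  x 60 85 92 y pct [-21.8 -10.4  10.7] z [10.4 21.1 25.1]
  x 85 110 80 y pct [-31.9 -21.5  15.8] z [ 9.5 19.6 23.4]
side hook 0.8 [346.3, 204.4, 70.4, 31.2] 767
  x 30 60 218 y pct [-7.9  4.2  8.5] z [14.7 43.8 68.7]
  x 60 85 94 y pct [-13.    4.4  15. ] z [12.3 23.6 26.7]
  x 85 110 65 y pct [-9.3 17.  22. ] z [11.4 20.8 25.3]
```

View pics/c15.png

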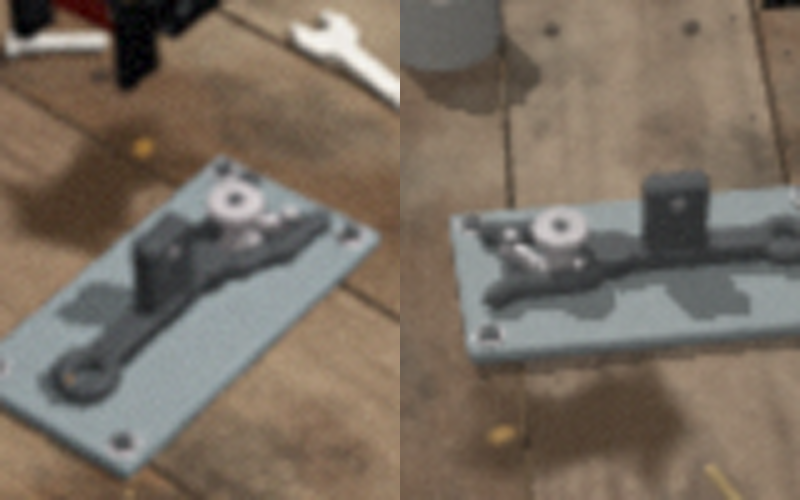

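View pics/w15.png

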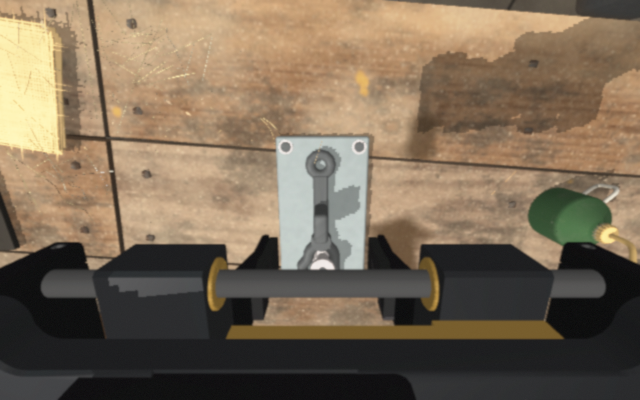

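```bash
python3 -c "
from cell import *
print(sign_off())"
```

```text
the job is handed in; nothing more can be done
None
```

The hook is on the pin with the latch shut, lying flat on the plate and let go, and I handed the job in at about 28 s.

- **Push:** I held the hook by its lug about 3 mm above the plate and slid it onto the pin. The latch folded and snapped shut. I then pushed until the pin stood at its far stop and bottomed in the hook at 16.1 N.
- **Tug:** I pulled back until the pin met the near end of its slot, and the latch held at 16.6 N.
- **Last pictures:** The hook lies flat with the latch shut behind the pin. The gripper is open and raised clear.
- **Bystanders:** The oil can, spanner and tin were never approached at working height. I did not measure their final positions.

Three readings were less clean than I would like:
- **Latch force:** I saw at most about 4 N while the latch folded, below the 5–12 N given. I only read the force at the end of each step, so a peak in between could have been missed.
- **Vertical force under load:** It shifted by about 4 N when pushing and 6 to 7 N when tugging, probably from slight tilting of the hook or rubbing on the plate. The pin's actual load may therefore differ from the readings by about 1–2 N. It would still be inside 12–20 N and below 25 N.
- **Pin position:** The two fixed cameras differed by about 2–3 mm in the pin's sideways position, so I aimed between them. The wrist camera's view of the plate bolts agreed with that.

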